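# Enable the machine with its key

### The arm

A 7-joint arm with a two-finger parallel gripper is mounted at the origin on a cart in front of the work surface, level with it; the furniture and walls round the work are solid. World frame = base frame: x ahead of the robot, y to its left, z up, the work surface at z = 0. Lengths are in m, angles in rad, forces in N, time in s.
With the tool pointing down it reaches from about 0.4 to 0.85 m from the base axis. Payload 4.4 kg.
Tool frame: the origin (TCP) lies midway between the tips of the shut fingers; the grasp point (between the pads) lies ctrl.grip_depth behind it (ctrl.grip_depth is the distance from the TCP to the grasp point, in m); z points along the fingers, y is the line along which they close (so a half turn about z gives the same grasp; the last joint's range is limited). The gripper opens to 94 mm and grips with 3 to 60 N. Pads are 16 mm wide; open, the fingers measure 119 mm over their backs; the gripper's body (75 mm by 177 mm) begins 78 mm behind the grasp point.
Start: joints at [1.128, 0.628, 0.038, 1.517, -0.027, 0.996, -0.02], TCP at [0.239, -0.604, 0.205] pointing down, gripper open.
Joint ranges: [-3.06, 3.06], [-0.37, 2.12], [-1.25, 1.32], [0.18, 2.47], [-1.1, 4.24], [0.23, 1.98], [-2.94, 2.94]. Speed limits (rad/s): [2.57, 2.57, 3.14, 3.14, 3.14, 3.14, 3.14].

### API

Orientations are given as [roll, pitch, yaw] about the fixed x, y, z axes, in that order (R = Rz(yaw) Ry(pitch) Rx(roll)).
In Python, from rig import ctrl, claw, vision, order gives the robot as it stands. Calls block until the motion is done:
- ctrl.reach(position, orientation): joint-space move of the TCP to a pose.
- ctrl.move_linear(position, frame=None, speed=0.15, force_limit=None): straight line of the TCP; frame=None keeps the orientation; speed is the mean speed in m/s. With force_limit (N) it stops when the force on the tool has changed by that much, and returns True; else False.
- ctrl.move_joints(angles): joint-space move.
- claw.move_gripper(opening, grip_force=None): finger opening in m; grip_force is the grip in N (None keeps the last); returns when the fingers have stopped.
- ctrl.dwell(seconds).
- ctrl.ik(position, orientation): joint angles nearest the present ones, or None.
- vision.grab_frame(name): name is "side" or "top" or "wrist"; returns a dict with "image" (420x560x3 uint8, red, green, blue), "range_z" (420x560 float32, m along the optical axis (not along the pixel's ray), 0 where there is no reading), "fovy" (degrees; the focal length in pixels is half the picture's height over the tangent of half this angle, whatever the lens; pixels are square), "cx", "cy" (the principal point, pixels), "k1" (the pictures are not rectified: a ray, as slopes to the right and down, at radius r is drawn at 1 + k1 r^2 times it, then the intrinsics apply), "R" (3x3) and "t" (3): a world point X has camera coordinates R X + t. Camera axes: x right, y down, z forward; pixel columns grow to the right and rows downward; lengths in m; the calibration is good to about 2 mm. A picture is of the moment at which its call begins.
A pose or a line that the arm cannot do raises ctrl.IKError and nothing moves.
- order.finish_job(): hands the job in; it is judged then, once.
Readings, each from a call of its own:
- ctrl.current_time(): time.
- ctrl.current_joint_positions(): joint angles.
- ctrl.current_joint_vel(): joint speeds.
- ctrl.current_joint_efforts(): joint torques, N m.
- ctrl.current_eef_pos(): TCP position.
- ctrl.current_tcp_rot(): TCP orientation.
- ctrl.current_force(): force on the tool from outside, world axes, zero at the start.
- ctrl.current_wrist_torque(): the same for the moment, N m.
- ctrl.current_opening(): finger opening in m.
- ctrl.current_grip_force(): force on a finger pad.
Only numpy, scipy, OpenCV 4.12 (cv2) and the standard library are available. Lean on these libraries where they do the work, as an engineer would, in place of code of your own. Each camera call takes 0.05 s, during which the arm holds its last target. There are 200 camera calls.

### The job

Take the red key out of the wooden key stand, push it fully home in the key switch on the grey box, then turn it clockwise (seen from above) as far as it goes, to on. Let go and leave the key standing in the switch, which stays on.

Things in the scene. Friction and masses are not known exactly. Their poses are not given: they have to be found in the camera images.
- red_key: Loose key with a red head, 80 g, upright, blade down. Origin: centre of the underside of its round steel flange (42 mm diameter, 5 mm thick); z up. Head: flat plate from z = 5 to 45 mm, 12 mm thick along x, 36 mm wide along y; pinch it across x. Blade below the flange: 7.5 mm (x) by 17 mm (y), 20 mm long, then a 10 mm tip of 5 x 11 mm. Half a turn about z gives the same key.
- key_stand: Fixed wooden block, 60 mm (x) by 190 mm (y), 42 mm high, origin under its centre. Three holes in its top, 60 mm apart along y, 36 mm deep, hold the red, a blue and a yellow key of the same make in any order; their flanges rest on its top, heads along its y.
- slot (a point): Key slot's centre, on the top face of the steel rotor (64 mm diameter, top 53 mm above the desk) on a fixed grey metal box (110 x 150 mm, 45 mm high); z up, turns with the rotor. Slot 12 mm (x) by 22 mm (y), 34 mm deep, its top 6 mm a funnel 24 x 34 mm at the mouth. The key's y goes along the slot's y, either way round; fully home its flange lies on the rotor, its origin here.
- key_switch (a joint): Rotor angle: 0 = off (red pointer at the white mark), grows clockwise seen from above to the end stop at 1.05 rad (60 degrees) = on (green mark). Stays where it is left (friction 0.06 N m, no spring). The key has about 15 degrees of play each way in the slot, so it turns up to about 75 degrees from the aligned position.

How it is judged:
By the outcome, as a careful person would: the job done as asked, in the order asked, and still so for the second after the job is handed in, with the robot touching nothing.
It also fails if it takes over 45 s, if anything falls off the work surface, if the arm or the gripper's body presses on something with over 40 N, if the wrist force passes 120 N, or if a joint passes its speed limit or range.

## Working session

There is one attempt and no reset: what is moved stays moved. The work goes in short steps, each a Python script; the robot and the scene stay as the last script left them, time stands still between calls to the robot, and variables do not carry over. Pictures are saved under pics/ and viewed, at most 10 in all, crops included, and the job is handed in when it is done.

```bash
mkdir -p pics
cat > h.py <<'E'
import numpy as np, cv2
from rig import ctrl, claw, vision, order
def K(f):
    fl=210/np.tan(np.radians(f["fovy"])/2)
    return fl
def rays(f,uv):
    uv=np.atleast_2d(np.asarray(uv,float)); fl=K(f)
    d=(uv-[f["cx"],f["cy"]])/fl
    s=d.copy()
    for _ in range(30): s=d/(1+f["k1"]*(s**2).sum(1,keepdims=True))
    return s
def plane(f,uv,z):
    s=rays(f,uv); R=np.array(f["R"]); t=np.array(f["t"])
    D=np.c_[s,np.ones(len(s))]@R; C=-R.T@t
    return C+D*((z-C[2])/D[:,2])[:,None]
def pts(f):
    v,u=np.mgrid[0:420,0:560]; uv=np.c_[u.ravel(),v.ravel()]
    s=rays(f,uv); R=np.array(f["R"]); t=np.array(f["t"])
    z=f["range_z"].ravel()[:,None]
    P=(np.c_[s,np.ones(len(s))]*z-t)@R
    P[z[:,0]==0]=np.nan
    return P.reshape(420,560,3)
def save(f,n): cv2.imwrite("pics/"+n,f["image"][:,:,::-1])
E
python3 - <<'E'
from h import *
F={n:vision.grab_frame(n) for n in("top","side")}
cv2.imwrite("pics/a.png",cv2.resize(np.hstack([F["top"]["image"]]),None,fx=1.4,fy=1.4)[:,:,::-1])
save(F["side"],"b.png")
for n,f in F.items(): print(n,f["fovy"],f["k1"],-np.array(f["R"]).T@f["t"])
print(ctrl.current_time(),ctrl.grip_depth,ctrl.current_tcp_rot())
E
```

```text
top 51.41828490105563 -0.09373761113994844 [ 0.3612314  -0.05789059  0.91325735]
side 52.271452182018415 -0.12318198636184963 [0.53623323 0.64965426 0.579722  ]
0.1 0.0188 [-3.13991806e+00  6.27891914e-06  3.76829173e-01]
```

View pics/a.png

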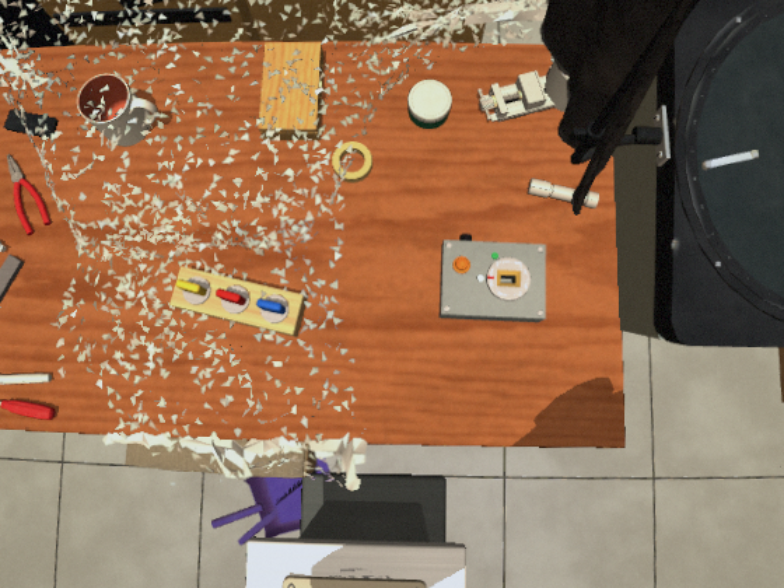

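View pics/b.png

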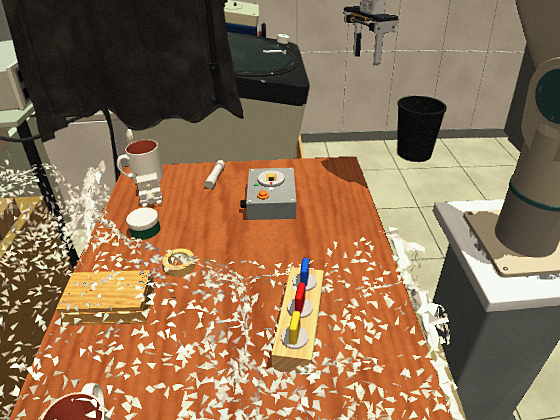

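The top view shows the stand at (236,298)/1.4 with the red key in the middle, and the grey box at (493,280)/1.4 with the rotor at (508,279)/1.4. A dark drape hangs at the upper right, beyond the box. The side view also shows yellow, red and blue keys at (295,328), (300,298) and (305,270), with the box at (271,190). Next I'll measure positions and heights.

Run:
```python
from h import *
F={n:vision.grab_frame(n) for n in("top","side")}
def mask(hsv,lo,hi): return cv2.inRange(hsv,np.array(lo),np.array(hi))
top=F["top"]
P=pts(top); im=top["image"]; hsv=cv2.cvtColor(im,cv2.COLOR_RGB2HSV)
roi=np.zeros((420,560),np.uint8); roi[180:250,110:225]=255
C={"red":((0,190,90),(4,255,255)),"yellow":((24,180,120),(32,255,255)),"blue":((105,150,60),(125,255,255))}
for n,(lo,hi) in C.items():
    for cam,r in(("top",(110,225,180,250)),("side",(270,330,245,350))):
        f=F[cam]; h=cv2.cvtColor(f["image"],cv2.COLOR_RGB2HSV)
        m=mask(h,lo,hi); z=np.zeros_like(m); z[r[2]:r[3],r[0]:r[1]]=1; m=m*z
        k,l,s,c=cv2.connectedComponentsWithStats(m)
        if k<2: print(n,cam,"none");continue
        i=1+np.argmax(s[1:,4]); uv=np.argwhere(l==i)[:,::-1]
        Q=pts(f)[l==i]; Qt=Q[np.nanmax(Q[:,2])-Q[:,2]<.006]
        print(n,cam,s[i],c[i].round(1),"plane",plane(f,c[i],.087)[0].round(4),"depth top face",len(Qt),np.nanmean(Qt,0).round(4),"zmax",np.nanmax(Q[:,2]).round(4))
# depth: stand top & rotor top & box
for nm,(u0,u1,v0,v1),(z0,z1) in(("stand",(110,225,180,250),(.036,.046)),("boxtop",(305,400,160,240),(.040,.048)),("rotor",(340,385,180,220),(.050,.058))):
    for cam in("top",):
        Q=P[v0:v1,u0:u1].reshape(-1,3); Q=Q[(Q[:,2]>z0)&(Q[:,2]<z1)]
        r=cv2.minAreaRect(Q[:,:2].astype(np.float32)*1000); print(nm,len(Q),r,Q.mean(0).round(4))
H=P[...,2]; 
print("tall obstacles grid (max z per 5cm cell), rows x .8->.2")
A=np.vstack([P.reshape(-1,3),pts(F["side"]).reshape(-1,3)])
for x in np.arange(.85,.1,-.1):
    row=[]
    for y in np.arange(.4,-.75,-.1):
        s=A[(abs(A[:,0]-x)<.05)&(abs(A[:,1]-y)<.05)]; row.append("%5.2f"%np.nanpercentile(s[:,2],98) if len(s) else "  -  ")
    print("%.2f"%x,*row)
a=cv2.resize(im[165:235,310:395],None,fx=6,fy=6,interpolation=cv2.INTER_CUBIC); cv2.imwrite("pics/c.png",a[:,:,::-1])
```

```text
red top [155 207  17  10  96] [163.1 211.1] plane [0.4956 0.1805 0.087 ] depth top face 77 [0.4969 0.1824 0.0863] zmax 0.0898
red side [295 283  10  30 195] [299.5 296.2] plane [0.4986 0.1979 0.087 ] depth top face 116 [0.497  0.1862 0.0854] zmax 0.0882
yellow top [126 200  16   9  55] [133.3 203.9] plane [0.5088 0.2411 0.087 ] depth top face 45 [0.5098 0.2423 0.0864] zmax 0.0898
yellow side [290 311  10  19 118] [294.6 319.9] plane [0.5093 0.2439 0.087 ] depth top face 118 [0.5092 0.2433 0.0864] zmax 0.0883
blue top [184 214  19  10 111] [193.1 218.4] plane [0.4823 0.1207 0.087 ] depth top face 77 [0.4844 0.1235 0.0861] zmax 0.0895
blue side [301 258   8  27 167] [304.3 270.1] plane [0.4862 0.1406 0.087 ] depth top face 102 [0.4847 0.1277 0.0856] zmax 0.0882
stand 2024 ((491.8843078613281, 193.30128479003906), (134.24136352539062, 217.66970825195312), 12.489246368408203) [0.4927 0.1811 0.0418]
boxtop 3024 ((535.8452758789062, -192.3121337890625), (150.8478240966797, 111.22157287597656), 88.5467529296875) [ 0.5332 -0.1874  0.0447]
rotor 610 ((534.9046630859375, -212.41688537597656), (61.42388916015625, 63.95279312133789), 88.73118591308594) [ 0.5349 -0.2123  0.0527]
tall obstacles grid (max z per 5cm cell), rows x .8->.2
0.85  0.10  0.09  0.07  0.06  0.07  0.06  0.45  0.44  0.29  0.29   -     -  
0.75  0.09  0.09  0.08  0.07  0.06  0.04  0.44  0.44  0.28  0.29   -     -  
0.65  0.09  0.09  0.09  0.07  0.02  0.00  0.55  0.47  0.26  0.27  0.25  0.26
0.55  0.05  0.07  0.09  0.05  0.01  0.05  0.05  0.21  0.24  0.25  0.25  0.25
0.45  0.05  0.05  0.09  0.09  0.01  0.05  0.05  0.05  0.22  0.23  0.24  0.23
0.35  0.03  0.02  0.05  0.03  0.04  0.00  0.00  0.00  0.00   -     -   -0.73
0.25  0.01  0.02  0.05  0.03  0.05  0.00  0.00  0.00  0.00  0.35  0.38  0.34
0.15 -0.73 -0.68  0.00  0.00  0.01  0.01  0.00 -0.73 -0.73  0.34 -0.73 -0.73
```

View pics/c.png

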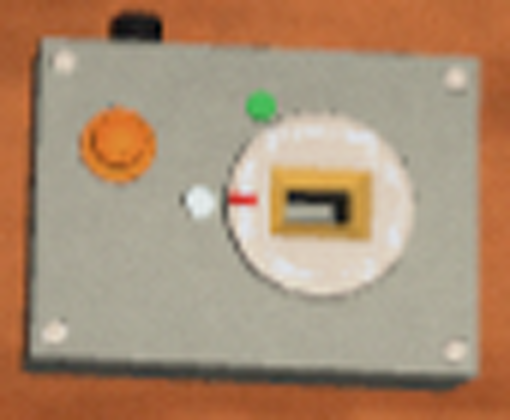

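The crop shows the slot's gold funnel centred near (321,204), with the red pointer at (243,200) beside the white mark at (200,202) and the green mark at (261,105). Clockwise therefore means the pointer goes from left (+y) towards +x. Next I'll check slot pose, drape clearance and IK.

Run:
```python
from h import *
F={n:vision.grab_frame(n) for n in("top","side")}
A=np.vstack([pts(F["top"]).reshape(-1,3),pts(F["side"]).reshape(-1,3)])
for nm,s in (("box area z>.12",(A[:,0]>.3)&(A[:,0]<.9)&(A[:,1]>-.45)&(A[:,1]<.05)&(A[:,2]>.12)),):
    Q=A[s]
    d=np.hypot(Q[:,0]-.535,Q[:,1]+.212); o=np.argsort(d)[:400:40]; print(nm,len(Q)); print(np.c_[Q[o],d[o]].round(3))
    for z in np.arange(.12,.9,.06):
        q=Q[abs(Q[:,2]-z)<.03]
        if len(q): print(z.round(2),len(q),q.min(0).round(3),q.max(0).round(3))
f=F["top"];h=cv2.cvtColor(f["image"],cv2.COLOR_RGB2HSV)
m=cv2.inRange(h,np.array((18,110,90)),np.array((30,255,255))); z=np.zeros_like(m); z[190:207,352:375]=1; m*=z
uv=np.argwhere(m)[:,::-1]; W=plane(f,uv,.053)[:,:2]; hull=cv2.convexHull((W*1000).astype(np.float32))
print("gold",len(uv),cv2.minAreaRect(hull),W.mean(0))
m=cv2.inRange(h,np.array((0,150,90)),np.array((6,255,255))); z*=0; z[193:204,345:355]=1; m*=z
uv=np.argwhere(m)[:,::-1]; print("ptr",len(uv),plane(f,uv,.053).mean(0))
print(plane(f,[[310+200/6-.5,165+202/6-.5]],.045),plane(f,[[310+261/6-.5,165+105/6-.5]],.045))
for p in ((.497,.1835,.2),(.535,-.212,.1)):
  for d in (78,-102) if p[1]>0 else (100,90,50,10,0,-80,-90,-130,-170,-180):
    q=ctrl.ik(p,[np.pi,0,np.radians(d)]); print(p,d,None if q is None else np.round(q,2))
```

```text
box area z>.12 43819
[[ 0.596 -0.267  0.215  0.082]
 [ 0.605 -0.26   0.275  0.085]
 [ 0.601 -0.266  0.274  0.085]
 [ 0.604 -0.263  0.275  0.086]
 [ 0.599 -0.27   0.187  0.086]
 [ 0.607 -0.26   0.289  0.087]
 [ 0.608 -0.259  0.302  0.087]
 [ 0.605 -0.264  0.262  0.087]
 [ 0.602 -0.268  0.272  0.088]
 [ 0.601 -0.27   0.182  0.088]]
0.12 2004 [ 0.441 -0.395  0.12 ] [ 0.825 -0.376  0.15 ]
0.18 5774 [ 0.426 -0.45   0.15 ] [ 0.878 -0.237  0.21 ]
0.24 15800 [ 0.435 -0.45   0.21 ] [ 0.9   -0.232  0.27 ]
0.3 7670 [ 0.601 -0.45   0.27 ] [ 0.9   -0.229  0.33 ]
0.36 5506 [ 0.608 -0.301  0.33 ] [ 0.9   -0.225  0.39 ]
0.42 5664 [ 0.612 -0.296  0.39 ] [ 0.9   -0.223  0.45 ]
0.48 999 [ 0.615 -0.289  0.45 ] [ 0.899 -0.223  0.51 ]
0.54 402 [ 0.618 -0.266  0.51 ] [ 0.648 -0.239  0.565]
gold 140 ((534.4663696289062, -212.4488067626953), (32.326759338378906, 22.82381820678711), 89.51001739501953) [ 0.53522656 -0.21285347]
ptr 5 [ 0.53481814 -0.18622006  0.053     ]
[[ 0.53580911 -0.17285514  0.045     ]] [[ 0.56985378 -0.19379601  0.045     ]]
(0.497, 0.1835, 0.2) 78 [-0.06  0.5  -0.5   1.85  0.31  0.87 -0.93]
(0.497, 0.1835, 0.2) -102 [ 0.25  0.67 -1.06  1.84  0.67  1.05  1.85]
(0.535, -0.212, 0.1) 100 [ 0.5   0.67 -0.27  1.82  0.26  0.68  0.26]
(0.535, -0.212, 0.1) 90 [ 0.48  0.67 -0.23  1.82  0.23  0.68  0.12]
(0.535, -0.212, 0.1) 50 [ 0.38  0.66 -0.07  1.83  0.07  0.66 -0.44]
(0.535, -0.212, 0.1) 10 [ 0.28  0.66  0.08  1.83 -0.08  0.66 -0.99]
(0.535, -0.212, 0.1) 0 [ 0.25  0.66  0.12  1.83 -0.12  0.66 -1.13]
(0.535, -0.212, 0.1) -80 [ 0.02  0.71  0.49  1.84 -0.49  0.71 -2.18]
(0.535, -0.212, 0.1) -90 [-0.    0.72  0.54  1.84 -0.53  0.73 -2.31]
(0.535, -0.212, 0.1) -130 [-0.11  0.78  0.73  1.84 -0.71  0.8  -2.84]
(0.535, -0.212, 0.1) -170 [ 0.74  0.74 -0.66  1.82  0.61  0.8   1.51]
(0.535, -0.212, 0.1) -180 [ 0.72  0.73 -0.62  1.82  0.58  0.78  1.36]
```

```bash
cat >> h.py <<'E'
def down(deg): return [np.pi,0,np.radians(deg)]
E
python3 - <<'E'
from h import *
f=vision.grab_frame("side")
A=np.vstack([pts(f).reshape(-1,3),pts(vision.grab_frame("top")).reshape(-1,3)])
A=A[(A[:,2]>.13)&(A[:,2]<.4)&(A[:,1]>-.36)&(A[:,1]<0)]
for x in np.arange(.56,.8,.02):
    q=A[abs(A[:,0]-x)<.01]
    if len(q): print(x.round(2),len(q),"ymax",q[:,1].max().round(3),"zmin",q[:,2].min().round(3))
p=ctrl.current_eef_pos(); ctrl.move_linear([p[0],p[1],.33])
ctrl.reach([.42,-.16,.36],down(-6))
a=vision.grab_frame("wrist"); t1=ctrl.current_time()
ctrl.reach([.42,.17,.34],down(-12))
b=vision.grab_frame("wrist")
print(t1,ctrl.current_time())
np.save("a.npy",a,allow_pickle=True);np.save("b.npy",b,allow_pickle=True)
cv2.imwrite("pics/d.png",cv2.resize(np.hstack([a["image"],b["image"]]),(800,300))[:,:,::-1])
E
```

```text
0.6 625 ymax -0.255 zmin 0.177
0.62 1139 ymax -0.25 zmin 0.189
0.64 1607 ymax -0.236 zmin 0.195
0.66 992 ymax -0.252 zmin 0.189
0.68 2027 ymax -0.26 zmin 0.181
0.7 2238 ymax -0.245 zmin 0.179
0.72 1126 ymax -0.244 zmin 0.18
0.74 897 ymax -0.248 zmin 0.188
0.76 1286 ymax -0.251 zmin 0.185
0.78 975 ymax -0.253 zmin 0.177
3.1833 4.4833
```

View pics/d.png

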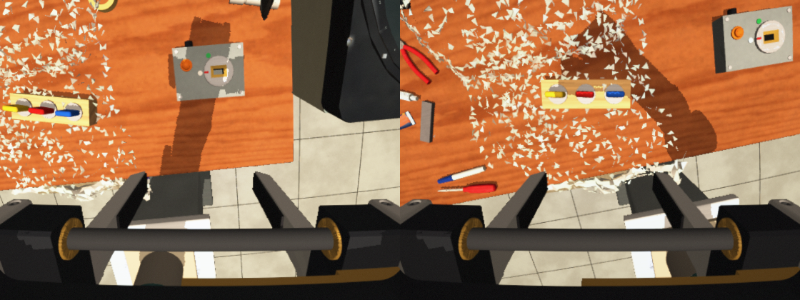

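The wrist views are clear. In the first, the slot is near (218,72) of its half and the stand is at (45,108). In the second, the stand is at (586,94) with yellow, red and blue from left to right. Now I'll refine both from these frames. I plan to pinch the key across its y, leaning the tool back, so the gripper body stays clear of the drape while turning.

Run:
```python
from h import *
a=np.load("a.npy",allow_pickle=True).item(); b=np.load("b.npy",allow_pickle=True).item()
def comp(f,lo,hi,r,z):
    h=cv2.cvtColor(f["image"],cv2.COLOR_RGB2HSV); m=cv2.inRange(h,np.array(lo),np.array(hi)); k=np.zeros_like(m); k[r[2]:r[3],r[0]:r[1]]=1
    m=cv2.morphologyEx(m*k,cv2.MORPH_CLOSE,np.ones((3,3)))
    n,l,s,c=cv2.connectedComponentsWithStats(m); i=1+np.argmax(s[1:,4])
    uv=np.argwhere(l==i)[:,::-1]; W=plane(f,uv,z)[:,:2]; Q=pts(f)[l==i]; T=Q[abs(Q[:,2]-.087)<.004]
    r=cv2.minAreaRect((W*1000).astype(np.float32)); print(s[i],"plane",W.mean(0).round(4),"rect",np.round(r[0],1),np.round(r[1],1),round(r[2],1),"facepts",len(T),T.mean(0).round(4) if len(T) else "")
print("gold a");comp(a,(15,110,90),(30,255,255),(285,325,80,120),.053)
print("gold b");comp(b,(15,110,90),(30,255,255),(500,535,35,75),.053)
X=(185,345,110,155)
for n,lo,hi in(("red",(0,190,90),(4,255,255)),("yel",(24,180,120),(32,255,255)),("blue",(105,150,60),(125,255,255))):
    print(n); comp(b,lo,hi,X,.087)
Q=pts(b)[90:160,180:350].reshape(-1,3);Q=Q[abs(Q[:,2]-.042)<.004];print("stand",cv2.minAreaRect((Q[:,:2]*1000).astype(np.float32)),Q.mean(0))
Q=pts(a)[70:130,270:340].reshape(-1,3);Q=Q[abs(Q[:,2]-.053)<.0035];print("rotor",cv2.minAreaRect((Q[:,:2]*1000).astype(np.float32)),Q.mean(0))
cv2.imwrite("pics/e.png",cv2.resize(np.hstack([a["image"][40:150,230:350],b["image"][80:190,190:350]]),None,fx=2.8,fy=2.8)[:,:,::-1])
```

```text
gold a
[295  91  23  18 257] plane [ 0.5353 -0.212 ] rect [ 535.1 -211.9] [33.7 23.7] 88.7 facepts 0 
gold b
[509  41  22  20 266] plane [ 0.5359 -0.2135] rect [ 535.7 -212.2] [33.1 23.5] 88.5 facepts 0 
red
[246 128  25   8 171] plane [0.4984 0.1831] rect [498.2 183.3] [33.1  9.4] 77.8 facepts 171 [0.4984 0.1831 0.0862]
yel
[203 129  14   7  91] plane [0.5119 0.2488] rect [511.8 249. ] [18.2  8.1] 77.6 facepts 91 [0.5119 0.2489 0.0864]
blue
[289 128  25   8 173] plane [0.4863 0.1252] rect [485.9 125.4] [33.1  9.4] 78.1 facepts 172 [0.4862 0.1252 0.0861]
stand ((510.69970703125, 193.89340209960938), (216.14564514160156, 101.33545684814453), 76.79631805419922) [0.49789373 0.18227537 0.04202944]
rotor ((535.9541015625, -211.8401641845703), (62.590293884277344, 62.17401123046875), 84.7566909790039) [ 0.53578949 -0.21197186  0.05247547]
```

```bash
cat >> h.py <<'E'
P0=np.radians(-12)
def tcp(g,th):  # grasp point + yaw(deg) -> position, orientation
    z=np.array([-np.sin(P0)*np.cos(np.radians(th)),-np.sin(P0)*np.sin(np.radians(th)),-np.cos(P0)])
    return (np.array(g)+ctrl.grip_depth*z).tolist(),[np.pi,P0,np.radians(th)]
KEY=np.array([.498,.1834,.042]); SLOT=np.array([.5355,-.2122,.053]); TK=-12.1; TS=-1.4; GH=np.array([0,0,.029])
def st(m=""): print(m,round(ctrl.current_time(),2),np.round(ctrl.current_eef_pos(),4),"F",np.round(ctrl.current_force(),1),"T",np.round(ctrl.current_wrist_torque(),2),"op",round(ctrl.current_opening(),4),"gf",round(ctrl.current_grip_force(),1))
E
python3 - <<'E'
from h import *
claw.move_gripper(.048,30)
ctrl.reach(*tcp(KEY+GH+[0,0,.09],TK)); st("above")
print(ctrl.move_linear(tcp(KEY+GH,TK)[0],speed=.1,force_limit=12)); st("down")
w=vision.grab_frame("wrist"); s=vision.grab_frame("side")
claw.move_gripper(.02,40); st("closed")
cv2.imwrite("pics/f.png",cv2.resize(np.hstack([w["image"],s["image"]]),(800,300))[:,:,::-1])
E
```

```text
above 6.19 [0.5025 0.1828 0.1433] F [ 0.  -0.8  0.8] T [ 0.09  0.17 -0.04] op 0.048 gf 0.0Traceback (most recent call last):
  File "<stdin>", line 4, in <module>
rig.IKError: the arm cannot follow that straight line within its joint ranges
```

Run:
```python
from h import *
import h
print(np.round(ctrl.current_joint_positions(),2))
for d in (-12,-8,-4,0):
    h.P0=np.radians(d)
    for th in (TK,TK+180):
        if th>0: h.P0=np.radians(-d)
        for z in (.09,.03,0):
            q=ctrl.ik(*tcp(KEY+GH+[0,0,z],th)); print("key",d,round(th),z,None if q is None else np.round(q,2))
    h.P0=np.radians(d)
    for th in (TS,-40,-80):
        q=ctrl.ik(*tcp(SLOT+GH,th)); print("slot",d,th,None if q is None else np.round(q,2))
```

```text
[-0.39  0.49 -0.15  2.08  0.48  0.47 -2.72]
key -12 -12 0.09 [-0.39  0.49 -0.15  2.08  0.48  0.47 -2.72]
key -12 -12 0.03 [-0.46  0.59 -0.05  2.13  0.57  0.31 -2.82]
key -12 -12 0 [-0.88  0.74  0.58  2.15 -1.    0.3  -1.28]
key -12 168 0.09 [-0.39  0.49 -0.15  2.08  0.48  0.47 -2.72]
key -12 168 0.03 [ 0.04  0.73 -0.82  2.11  1.2   0.71 -0.27]
key -12 168 0 [-0.04  0.75 -0.68  2.13  1.26  0.62 -0.34]
slot -12 -1.4 [ 0.73  0.72 -0.54  2.03  0.84  0.38 -2.03]
slot -12 -40 [ 0.36  0.66 -0.12  2.04  0.58  0.3  -2.55]
slot -12 -80 [ 0.06  0.71  0.22  1.95  0.12  0.41 -2.85]
key -8 -12 0.09 [-0.3   0.51 -0.23  2.02  0.4   0.55 -2.61]
key -8 -12 0.03 [-0.36  0.61 -0.16  2.07  0.47  0.4  -2.7 ]
key -8 -12 0 [-0.39  0.66 -0.12  2.09  0.52  0.33 -2.74]
key -8 168 0.09 [-0.39  0.49 -0.15  2.08  0.48  0.47 -2.72]
key -8 168 0.03 [ 0.14  0.79 -0.95  2.06  1.13  0.82 -0.17]
key -8 168 0 [ 0.08  0.81 -0.85  2.08  1.18  0.74 -0.22]
slot -8 -1.4 [ 0.69  0.72 -0.5   1.97  0.67  0.47 -1.88]
slot -8 -40 [ 0.42  0.68 -0.2   1.98  0.47  0.41 -2.41]
slot -8 -80 [ 0.23  0.7   0.02  1.92  0.24  0.48 -2.93]
k
[... 335 characters left out ...]
1.14  0.88 -0.14]
slot -4 -1.4 [ 0.65  0.73 -0.47  1.9   0.57  0.56 -1.79]
slot -4 -40 [ 0.46  0.7  -0.23  1.91  0.36  0.51 -2.29]
slot -4 -80 [ 0.33  0.7  -0.06  1.88  0.2   0.53 -2.85]
key 0 -12 0.09 [-0.17  0.56 -0.35  1.91  0.29  0.72 -2.47]
key 0 -12 0.03 [-0.21  0.65 -0.3   1.96  0.33  0.58 -2.51]
key 0 -12 0 [-0.23  0.7  -0.27  1.97  0.36  0.51 -2.54]
key 0 168 0.09 [-0.39  0.49 -0.15  2.08  0.48  0.47 -2.72]
key 0 168 0.03 [ 0.28  0.96 -1.2   1.94  1.06  1.06 -0.05]
key 0 168 0 [ 0.27  1.01 -1.18  1.96  1.13  1.05 -0.1 ]
slot 0 -1.4 [ 0.61  0.75 -0.45  1.84  0.51  0.67 -1.73]
slot 0 -40 [ 0.49  0.72 -0.25  1.84  0.29  0.61 -2.21]
slot 0 -80 [ 0.39  0.72 -0.1   1.85  0.12  0.59 -2.75]
```

```bash
sed -i 's/radians(-12)$/radians(-5)/' h.py
python3 - <<'E'
from h import *
ctrl.reach(*tcp(KEY+GH+[0,0,.07],TK)); st("above")
print(ctrl.move_linear(tcp(KEY+GH,TK)[0],speed=.1,force_limit=12)); st("down")
w=vision.grab_frame("wrist"); s=vision.grab_frame("side")
claw.move_gripper(.02,40); st("closed")
cv2.imwrite("pics/f.png",cv2.resize(np.hstack([w["image"],s["image"]]),(800,300))[:,:,::-1])
E
```

```text
above 6.47 [0.5016 0.1818 0.1231] F [ 0.3  0.  -0. ] T [0.09 0.1  0.02] op 0.0477 gf 0.0
False
down 7.32 [0.4998 0.1835 0.0528] F [-0.3 -0.4 -0.3] T [ 0.07  0.03 -0.01] op 0.0481 gf 0.0
closed 7.77 [0.4999 0.183  0.0527] F [-0.8 -0.2  6.3] T [-0.08  0.1  -0.03] op 0.036 gf 40.0
```

View pics/f.png

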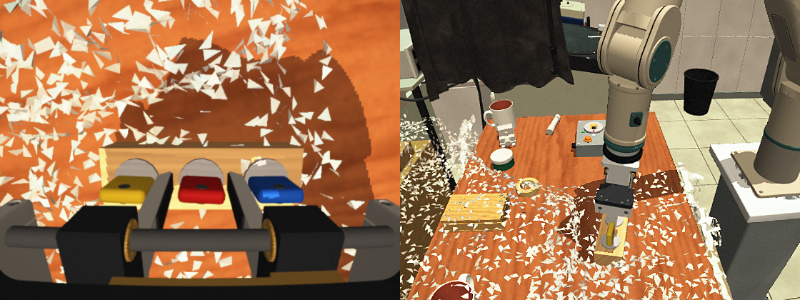

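The wrist view shows the red head at (203,188) centred between the fingers, clear of the yellow and blue keys, and the grip reading is 36 mm. Now I'll lift it and carry it to above the slot.

Run:
```python
from h import *
print(ctrl.move_linear(tcp(KEY+GH+[0,0,.08],TK)[0],speed=.1,force_limit=30)); st("lift")
ctrl.reach(*tcp((KEY+SLOT)/2+GH+[-.03,0,.11],-6))
ctrl.reach(*tcp(SLOT+GH+[0,0,.045],TS)); st("above slot"); print(np.round(ctrl.current_joint_positions(),2))
w=vision.grab_frame("wrist"); s=vision.grab_frame("side"); t=vision.grab_frame("top")
big=lambda f,r:cv2.resize(f["image"][r[0]:r[1],r[2]:r[3]],(400,300),interpolation=cv2.INTER_CUBIC)
cv2.imwrite("pics/g.png",np.hstack([big(w,(150,360,130,410)),big(s,(120,240,200,360))])[:,:,::-1])
# red mask pose in hand
for n,f in(("wrist",w),("side",s)):
    h=cv2.cvtColor(f["image"],cv2.COLOR_RGB2HSV); m=cv2.inRange(h,np.array((0,190,60)),np.array((4,255,255)))
    k,l,ss,c=cv2.connectedComponentsWithStats(m); i=1+np.argmax(ss[1:,4]); Q=pts(f)[l==i]; zt=np.nanpercentile(Q[:,2],97); T=Q[Q[:,2]>zt-.003]
    print(n,ss[i],zt.round(4),np.nanmean(T,0).round(4),cv2.minAreaRect((T[:,:2]*1000).astype(np.float32)))
```

```text
False
lift 8.72 [0.4992 0.1828 0.1317] F [ 0.3  0.5 -1.6] T [ 0.01  0.15 -0.02] op 0.0357 gf 40.0
above slot 10.4 [ 0.5379 -0.2091  0.1084] F [ 1.1  1.  -0.7] T [ 0.09  0.14 -0.01] op 0.0358 gf 40.0
[ 0.6   0.64 -0.4   1.89  0.39  0.59 -1.62]
wrist [ 247  247   67   39 2162] 0.143 [ 0.5371 -0.2085  0.1419] ((536.74853515625, -208.64596557617188), (35.2513427734375, 10.760245323181152), 85.74900817871094)
side [ 96 402   3  10  15] 0.0834 [0.7697 0.3657 0.0824] ((769.8157348632812, 365.5849304199219), (0.3140670657157898, 2.2652201652526855), 50.25649642944336)
```

View pics/g.png

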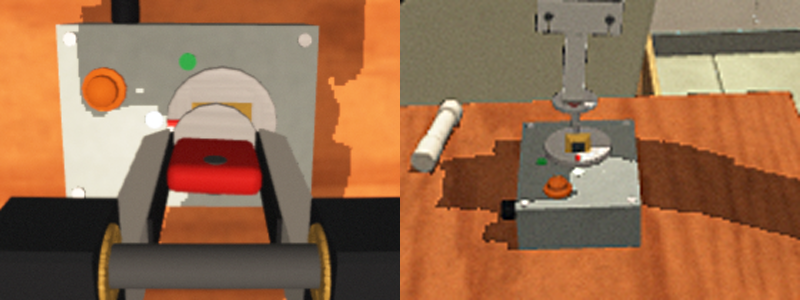

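The key is upright in the grip, with the head at (215,165) in the left half and the funnel just beyond it at (222,108). The right half shows the blade above the slot. The arm was still settling, so I'll re-measure and then insert under a force limit.

Run:
```python
from h import *
ctrl.dwell(.4); st("settled"); print("want",tcp(SLOT+GH+[0,0,.045],TS)[0])
w=vision.grab_frame("wrist")
h=cv2.cvtColor(w["image"],cv2.COLOR_RGB2HSV); m=cv2.inRange(h,np.array((0,190,60)),np.array((4,255,255)))
k,l,ss,c=cv2.connectedComponentsWithStats(m); i=1+np.argmax(ss[1:,4]); Q=pts(w)[l==i]; T=Q[Q[:,2]>.140]
r=cv2.minAreaRect((T[:,:2]*1000).astype(np.float32)); print(r,T.mean(0))
off=SLOT[:2]-np.array(r[0])/1000; off[1]=SLOT[1]-r[0][1]/1000; print("off",off)
off=np.clip(off,-.003,.003)
p=np.array(ctrl.current_eef_pos())
ctrl.move_linear((p+[off[0],off[1],-.012]).tolist(),speed=.05,force_limit=12); st("corr")
p=np.array(ctrl.current_eef_pos())
print(ctrl.move_linear([p[0],p[1],p[2]-.0335],speed=.03,force_limit=10)); st("in")
```

```text
settled 10.95 [ 0.5372 -0.2122  0.1084] F [-0.3 -0.5 -1.3] T [-0.02  0.1   0.04] op 0.0361 gf 40.0
want [0.537138038846315, -0.21224003280711615, 0.10827153967587519]
((536.2377319335938, -211.71754455566406), (35.33755111694336, 10.960380554199219), 84.54829406738281) [ 0.53639694 -0.21128824  0.14189694]
off [-0.00073773 -0.00048246]
corr 11.39 [ 0.5359 -0.2126  0.0957] F [-0.3 -0.1 -1.2] T [ 0.05  0.12 -0.01] op 0.0357 gf 40.0
True
in 12.42 [ 0.5357 -0.2125  0.0637] F [-0.   0.1  5.5] T [0.05 0.22 0.02] op 0.0362 gf 40.0
```

Run:
```python
from h import *
p=np.array(ctrl.current_eef_pos())
print(ctrl.move_linear([p[0],p[1],p[2]-.002],speed=.01,force_limit=12)); st("press")
p=np.array(ctrl.current_eef_pos()); o,_=tcp([0,0,0],TS); g=p-np.array(o)   # grasp point now
for th in range(-8,-79,-7):
    ctrl.reach(*tcp(g,th)); tq=ctrl.current_wrist_torque(); st(th)
    if abs(tq[2])>.6 or np.linalg.norm(ctrl.current_force())>45: print("stop");break
ctrl.dwell(.2); st("end"); print(np.round(ctrl.current_joint_positions(),2),np.degrees(ctrl.current_tcp_rot()))
w=vision.grab_frame("wrist");s=vision.grab_frame("side");t=vision.grab_frame("top")
big=lambda f,r:cv2.resize(f["image"][r[0]:r[1],r[2]:r[3]],(400,300),interpolation=cv2.INTER_CUBIC)
cv2.imwrite("pics/i.png",np.hstack([big(w,(60,360,80,480)),big(s,(120,240,200,360))])[:,:,::-1])
```

```text
True
press 12.62 [ 0.5357 -0.2125  0.0637] F [-1.5  0.4  7.3] T [0.18 0.23 0.04] op 0.0355 gf 40.0
-8 12.88 [ 0.5358 -0.2125  0.0637] F [-0.1  0.7  0.4] T [0.23 0.07 0.03] op 0.0359 gf 40.0
-15 13.12 [ 0.5364 -0.2126  0.0638] F [1.9 1.4 0.3] T [ 0.31 -0.28  0.07] op 0.0358 gf 40.0
-22 13.38 [ 0.5366 -0.2134  0.0638] F [ 2.2 -0.9 -1.7] T [-0.09 -0.58  0.03] op 0.0358 gf 40.0
-29 13.62 [ 0.5365 -0.2134  0.0638] F [ 3.5 -0.7 -0.5] T [-0.07 -0.86  0.01] op 0.0355 gf 40.0
-36 13.88 [ 0.5364 -0.2134  0.0639] F [ 4.   0.6 -1. ] T [-0.   -1.12  0.06] op 0.0358 gf 40.0
-43 14.12 [ 0.5363 -0.2136  0.0639] F [ 4.7 -1.1 -1.3] T [ 0.03 -1.27  0.13] op 0.0358 gf 40.0
-50 14.38 [ 0.5361 -0.2139  0.0639] F [ 5.  -2.1 -1.4] T [-0.11 -1.36  0.11] op 0.0363 gf 40.0
-57 14.62 [ 0.5359 -0.2142  0.0639] F [ 4.7 -0.6 -1. ] T [-0.08 -1.26  0.06] op 0.0361 gf 40.0
-64 14.88 [ 0.5356 -0.2145  0.0639] F [ 5.2 -2.6  0.1] T [-0.19 -1.31  0.07] op 0.0356 gf 40.0
-71 15.12 [ 0.5354 -0.2146  0.0639] F [ 4.5 -2.   0.1] T [-0.32 -1.37  0.1 ] op 0.0357 gf 40.0
-78 15.38 [ 0.535  -0.2148  0.0639] F [ 5.2 -2.7 -0.5] T [-0.41 -1.38  0.12] op 0.0357 gf 40.0
end 15.57 [ 0.535  -0.2148  0.0639] F [ 5.  -2.7 -1.5] T [-0.34 -1.4   0.1 ] op 0.0361 gf 40.0
[ 0.21  0.7   0.11  1.9   0.01  0.5  -2.65] [-179.930766     -5.05177507  -77.72930386]
```

View pics/i.png

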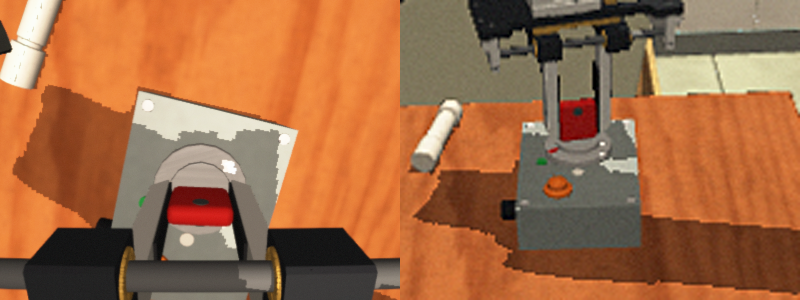

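The key is seated and turned: in the right half the pointer at (552,150) is beside the green mark at (541,161). There's been no torque rise yet, so the stop isn't confirmed. I'll continue in small steps until it loads up.

Run:
```python
from h import *
p=np.array(ctrl.current_eef_pos()); g=p-np.array(tcp([0,0,0],-77.7)[0])
g[:2]=g[:2]*.5+(SLOT[:2])*.5
for th in (-80,-82,-84,-86):
    ctrl.reach(*tcp(g,th)); ctrl.dwell(.15); tq=ctrl.current_wrist_torque(); st(th)
    if abs(tq[2])>.45: print("stop");break
w=vision.grab_frame("wrist");s=vision.grab_frame("side");t=vision.grab_frame("top")
big=lambda f,r:cv2.resize(f["image"][r[0]:r[1],r[2]:r[3]],(400,300),interpolation=cv2.INTER_CUBIC)
cv2.imwrite("pics/j.png",np.hstack([big(s,(150,204,232,304)),big(w,(60,360,80,480))])[:,:,::-1])
```

```text
-80 16.12 [ 0.535  -0.2149  0.0639] F [ 3.3 -2.1 -0.6] T [-0.63 -0.91  0.22] op 0.0359 gf 40.0
-82 16.52 [ 0.5349 -0.2148  0.0639] F [ 2.9 -5.7 -0.8] T [-0.9  -0.67  0.32] op 0.0358 gf 40.0
-84 16.93 [ 0.5347 -0.2149  0.0639] F [ 1.7 -5.  -1.2] T [-1.03 -0.66  0.43] op 0.0356 gf 40.0
-86 17.32 [ 0.5346 -0.215   0.0639] F [ 2.4 -4.8 -0.4] T [-1.06 -0.56  0.59] op 0.0357 gf 40.0
stop
```

View pics/j.png

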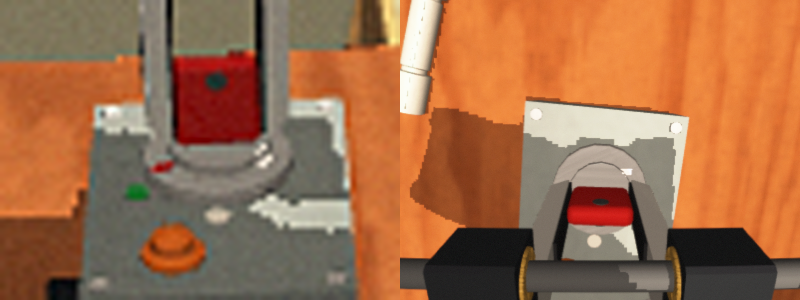

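The torque climbed steadily to 0.59 N m over the last 8°, and the pointer at (160,168) is at the green mark at (137,192), so it is on the end stop. Releasing and retreating.

Run:
```python
from h import *
claw.move_gripper(.05); ctrl.dwell(.2); st("open")
p=ctrl.current_eef_pos(); print(ctrl.move_linear([p[0]-.008,p[1]+.004,p[2]+.09],speed=.1,force_limit=8)); st("up")
ctrl.reach([.42,-.12,.30],down(-50)); ctrl.dwell(.3); st("away")
t=vision.grab_frame("top");s=vision.grab_frame("side")
Q=pts(t)[165:235,310:395]; h=cv2.cvtColor(t["image"][165:235,310:395],cv2.COLOR_RGB2HSV)
T=Q[(Q[...,2]>.08)&(Q[...,2]<.12)]; print("head",len(T),np.median(T,0).round(4),np.percentile(T[:,2],95).round(4) if len(T) else "",cv2.minAreaRect((T[:,:2]*1000).astype(np.float32)))
big=lambda f,r:cv2.resize(f["image"][r[0]:r[1],r[2]:r[3]],(400,300),interpolation=cv2.INTER_CUBIC)
cv2.imwrite("pics/k.png",np.hstack([big(t,(165,235,305,398)),big(s,(150,222,226,322))])[:,:,::-1])
```

```text
open 18.13 [ 0.5351 -0.2142  0.0639] F [ 0.  -0.2  0.2] T [ 0.19 -0.02 -0.01] op 0.0496 gf 0.0
False
up 19.19 [ 0.5267 -0.21    0.1533] F [0.4 0.2 0.2] T [ 0.23 -0.02  0.01] op 0.0503 gf 0.0
away 20.32 [ 0.4201 -0.1201  0.2991] F [ 0.4  0.7 -0.7] T [ 0.11 -0.03  0.04] op 0.0503 gf 0.0
head 0 [nan nan nan]  ((0.0, 0.0), (0.0, 0.0), 0.0)
  return _methods._mean(a, axis=axis, dtype=dtype,
  ret = um.true_divide(
```

View pics/k.png

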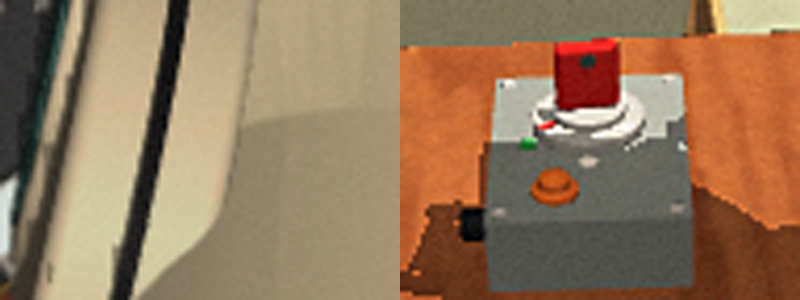

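The arm blocks the top view. In the side view the key stands flange-down on the rotor, with the pointer at (545,126) towards green at (528,143). I'll move aside and verify by numbers.

Run:
```python
from h import *
ctrl.reach([.40,.18,.34],down(-30)); ctrl.dwell(.2)
t=vision.grab_frame("top");s=vision.grab_frame("side")
for f,r in((t,(165,235,310,395)),(s,(150,222,226,322))):
    Q=pts(f)[r[0]:r[1],r[2]:r[3]]; h=cv2.cvtColor(f["image"][r[0]:r[1],r[2]:r[3]],cv2.COLOR_RGB2HSV); m=cv2.inRange(h,np.array((0,170,60)),np.array((5,255,255)))>0
    T=Q[m&(Q[...,2]>.085)]
    print("head",len(T),np.median(T,0).round(4),"ztop",np.percentile(T[:,2],95).round(4),cv2.minAreaRect((T[:,:2]*1000).astype(np.float32)))
    p=Q[m&(Q[...,2]<.057)&(Q[...,2]>.049)]; g=Q[cv2.inRange(h,np.array((50,120,60)),np.array((75,255,255)))>0]
    for n,a in(("ptr",p),("green",g)):
        if len(a): d=np.median(a,0)-SLOT; print(n,len(a),d.round(4),"clockwise deg from slot-off",(90+TS-np.degrees(np.arctan2(d[1],d[0]))).round(1))
print(ctrl.current_time())
```

```text
head 109 [ 0.5324 -0.211   0.0969] ztop 0.0997 ((533.5955810546875, -211.633544921875), (33.874176025390625, 10.051705360412598), 6.935719013214111)
ptr 3 [ 0.0221  0.0117 -0.0002] clockwise deg from slot-off 60.7
green 16 [ 0.0332  0.0184 -0.0075] clockwise deg from slot-off 59.6
head 91 [ 0.5343 -0.2085  0.0949] ztop 0.0988 ((533.5221557617188, -210.56443786621094), (35.126216888427734, 11.324885368347168), 8.114670753479004)
ptr 3 [0.0216 0.0137 0.0009] clockwise deg from slot-off 56.3
green 8 [ 0.0336  0.0201 -0.0063] clockwise deg from slot-off 57.7
21.875
```

The pointer is at about 60° (on the green mark), and the head top is at 0.098–0.100 m, which means the key is fully home. Handing in.

```bash
python3 -c "
from h import *
print(order.finish_job())"
```

```text
the job is handed in; nothing more can be done
None
```

The red key is fully home in the switch, turned clockwise to the end stop (pointer on the green mark, about 60°) and released; I handed the job in at about 22 s, and no verdict was returned.

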